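# Slide the top blank out of the magazine and lay it on the marking-out stand

### The arm

A 6-joint arm with a two-finger parallel gripper is mounted at the origin on a cart in front of the work surface, level with it; the furniture and walls round the work are solid. World frame = base frame: x ahead of the robot, y to its left, z up, the work surface at z = 0. Lengths are in m, angles in rad, forces in N, time in s.
With the tool pointing down it reaches from about 0.325 to 0.9 m from the base axis. Payload 6.1 kg.
Tool frame: the origin (TCP) lies between the finger pads; the fingertips stand 19 mm ahead of it and the grasp point (between the pads) is the TCP; z points along the fingers, y is the direction in which the jaws open and shut (so a half turn about z gives the same grasp; the last joint's range is limited). The gripper opens to 85 mm and grips with 20 to 120 N. Pads are 22 mm wide; open, the fingers measure 114 mm over their backs; the gripper's body (76 mm by 85 mm) begins 54 mm behind the grasp point. The pads swing forward as they close: fully open they stand 13 mm farther back than shut.
Start: joints at [1.037, 0.22, 1.526, -0, 1.395, -0.126], TCP at [0.248, 0.574, 0.223] pointing down, gripper open.
Joint ranges: [-2.98, 2.98], [-0.91, 2.08], [0.09, 2.57], [-1.24, 4.39], [0.2, 2.65], [-2.68, 2.68]. Speed limits (rad/s): [2.57, 2.57, 3.01, 3.14, 3.14, 3.14].

### API

Orientations are given as a unit quaternion [w, x, y, z].
In Python, from station import observe, imaging, ctrl gives the robot as it stands.
- The arm moves only by the tool drive_tool, never from a script. Its argument "series" is a list of rows, each a list of 7 numbers: the shift along the tool's x, y, z in m, then the turn, a rotation vector about the tool's x, y, z in degrees, then the closure, from 0 (fully open) to 1 (shut). A call has 1 to 8 rows; each row shifts and turns the commanded pose from where the row before left it, along the tool's axes as they then stand; what a row does not reach is not made up. A row lasts 1/8 s, in which the tool goes at most 62.5 mm and 10.7 degrees, less where a joint would pass 70% of its speed; a pose out of reach is approached as far as the arm can. A call is refused whole if a number of a shift passes 0.0625 or a number of a turn 10.7, either way. A call with a gripper value outside its range is refused whole. The fingers move at their own pace and stop on an object; "newtons" is the grip in N (left out, the last holds). Time passes only in rows, so rows that do not move let the fingers close. It gives the time, the measured TCP pose, the force and the opening at its end, in the units of the state.
- observe(): the state, without advancing time (a new reading comes with each control period).
- imaging.camera(name): name is "scene" or "top"; returns the picture (480x640x3 uint8, red, green, blue); there is no depth.
- imaging.camera_info(name): a dict with "fovy" (degrees; the focal length in pixels is half the picture's height over the tangent of half this angle, whatever the lens; pixels are square), "cx", "cy" (the principal point, pixels), "camera_from_world" (4x4, takes a point from world to camera coordinates). Camera axes: x right, y down, z forward; pixel columns grow to the right and rows downward; lengths in m; the calibration is good to about 2 mm. A picture is of the moment at which its call begins. camera_info takes no time and is no camera call.
- ctrl.close_job(): hands the job in, once; it reports no verdict.
The state is a dict: "time": time; "q": joint angles; "dq": joint speeds; "joint_efforts": joint torques, N m; "ee_pos": TCP position; "eef_rot": TCP orientation; "wrist_force": force on the tool from outside, world axes, zero at the start; "moment": the same for the moment, N m; "width": finger opening in m.
Only numpy, scipy, OpenCV 4.12 (cv2) and the standard library are available. Lean on these libraries where they do the work, as an engineer would, in place of code of your own. Each camera call takes 0.05 s, during which the arm holds its last target.

### The job

Slide the top aluminium blank forward out of the blue magazine until about 4 to 5 cm of it sticks out over the open front edge and it lies there flat, then pinch it by the sides of the overhanging end, lift it off and lay it flat on the wooden marking-out stand, between the red cheeks and with its rear end no more than 2 cm short of the red back stop. Let go of it there. Leave the other blanks in the magazine, do not drop the blank, and do not disturb the jar, the tape roll or the wax block.

Things in the scene. Friction and masses are not known exactly. Their poses are not given: they have to be found in the camera images.
- blank_top_center (a point): centre (half-way through its thickness) of the topmost of three equal flat aluminium blanks, 130 x 50 x 4 mm, 70 g; x axis along the 130 mm length and the magazine's x. Starts above the magazine's origin, 58 mm above the table. Only weight and friction hold it: it slides when pressed lightly on top with a fingertip and drawn along. It tips off if it travels 65 mm forward
- blank_middle_center (a point): centre of the second blank, under the top one, same size; its ends are kept in by the magazine's low lips, so it stays when the top one is slid. Must stay in the magazine
- blank_bottom_center (a point): centre of the third and lowest blank, same size, under the second. Must stay in the magazine
- magazine: blue fixed block, 139 (x) x 86 (y) mm on a dark foot 151 x 98 x 8 mm; origin at the centre of its underside; its own -x side is the open front, toward the robot. The blanks lie stacked in a channel along x, 53 mm wide, floor 48 mm above the table; its side fences rise to 59 mm, 1 mm below the top face of the top blank (60 mm), so the blanks' sides cannot be reached in it
- magazine_front (a point): middle of the magazine's front edge, 69.5 mm in front of its origin, on top of a low steel lip 54.5 mm above the table: just below the underside of the top blank (56 mm), but in the way of the blanks beneath. The rear end has the same lip. Above the 8 mm high foot, which reaches 6 mm further, the space in front of this edge is free
- stand: fixed marking-out stand; origin on the table below the place where the blank's centre shall be; its own -x side is the open front, toward the robot. A light wooden bed 66 mm wide, its flat top 50 mm above the table, reaches from x = -20 to +80 mm, so that the front 45 mm of a blank overhang it freely. Dark foot 8 mm high, x = -63 to +87 mm, 96 mm wide
- stand_stop (a point): middle of the front face of the red back stop, 75 mm behind the stand's origin, at the height of the bed (50 mm). The stop and the two red cheeks at the bed's sides (x = +15 to +85 mm of the stand, 60 mm apart inside, 10 mm thick) rise to 58 mm above the table
- stand_seat (a point): the point where the centre of the blank shall lie on the stand, 52 mm above the table: the blank's rear end is then 10 mm from the back stop; axes as the stand's: the blank's length lies along x
- frit_jar: jar of blue glass with a yellow lid, 64 mm across, 92 mm high, origin at the centre of its underside; bystander
- tape_roll: blue roll of tape lying flat, 67 mm across, 19 mm high, origin at the centre of its underside; bystander
- wax_block: yellow wax block, 43 x 64 x 26 mm, origin at the centre of its underside; bystander
Things that resemble listed ones, but are neither listed nor needed, are in the scene too. Leave any yellow look-alike of the part that bears blank_top_center alone.

How it is judged:
By the outcome, as a careful person would: the job done as asked, in the order asked, and still so for the second after the job is handed in, with the robot touching nothing.
It also fails if it takes over 59 s, if anything falls off the work surface, if the arm or the gripper's body presses on something with over 40 N, if the wrist force passes 120 N, or if a joint passes its speed limit or range.

## Working session

There is one attempt and no reset: what is moved stays moved. The work goes in short steps, Python scripts to look and compute and a tool call to move; the robot and the scene stay as the last step left them, time stands still between calls to the robot, and variables do not carry over. Pictures are saved under pics/ and viewed, and the job is handed in when it is done.

Besides the shell and the picture viewer there is one more tool, called as name(argument=value, ...), one argument or row to a line, values as JSON. drive_tool: Moves the arm, as the interface text tells. Its arguments: {"type":"object","properties":{"series":{"type":"array","items":{"type":"array","items":{"type":"number"}}},"newtons":{"type":"number"}},"required":["series"]}

```bash
ls; mkdir -p pics
python3 - <<'E'
from station import observe, imaging, ctrl
import cv2
s=observe();print(s)
for n in("scene","top"):
    print(n,imaging.camera_info(n))
    cv2.imwrite(f"pics/{n}0.png",imaging.camera(n)[:,:,::-1])
E
```

```text
pics
{'time': 0.0, 'q': array([ 1.03688704e+00,  2.21237298e-01,  1.52764210e+00, -1.41355033e-05,
        1.39470547e+00, -1.26103138e-01]), 'dq': array([-1.83698570e-03,  1.85670754e-05, -3.82744282e-04, -1.02320705e-03,
        2.18806778e-03, -1.27512731e-04]), 'joint_efforts': array([-2.37054792e-04, -4.96908081e+01, -3.89393449e+01, -7.12411497e-05,
        1.10941526e-02, -8.07034439e-06]), 'ee_pos': array([0.24755501, 0.57318765, 0.22227594]), 'eef_rot': array([-3.16206130e-04,  2.02491763e-01,  9.79283459e-01, -9.44613495e-04]), 'wrist_force': array([-0.11952235,  0.23306936,  0.05749577]), 'moment': array([-0.02310261, -0.00421482, -0.01056273]), 'width': 0.08544044698356017}
scene {'fovy': 43.030347566162064, 'cx': 317.17973441226667, 'cy': 236.56871124871498, 'camera_from_world': array([[ 0.6274667 , -0.77863316,  0.00399317, -0.20407644],
       [-0.65174874, -0.52800825, -0.54445466,  0.4817962 ],
       [ 0.42603887,  0.33902463, -0.83878077,  0.82315997],
       [ 0.        ,  0.        ,  0.        ,  1.        ]])}
top {'fovy': 53.8663478339484, 'cx': 320.10542843619277, 'cy': 244.66575413032413, 'camera_from_world': array([[ 0.00852528, -0.9999089 , -0.01046481,  0.14971987],
       [-0.98341746, -0.00648786, -0.1812402 ,  0.54144611],
       [ 0.18115579,  0.0118364 , -0.98338318,  0.82296359],
       [ 0.        ,  0.        ,  0.        ,  1.        ]])}
```

View pics/scene0.png

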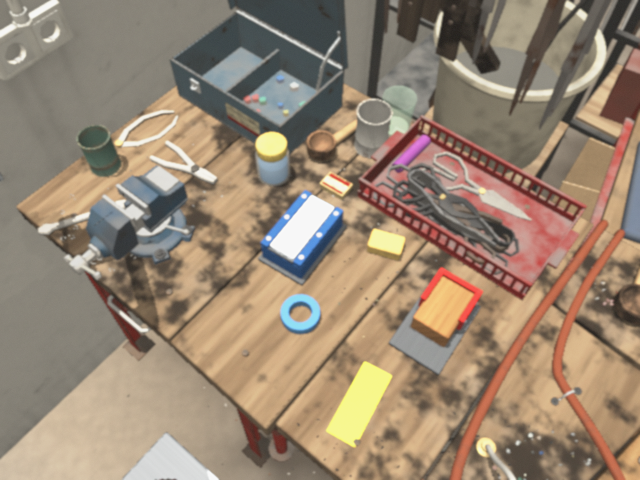

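View pics/top0.png

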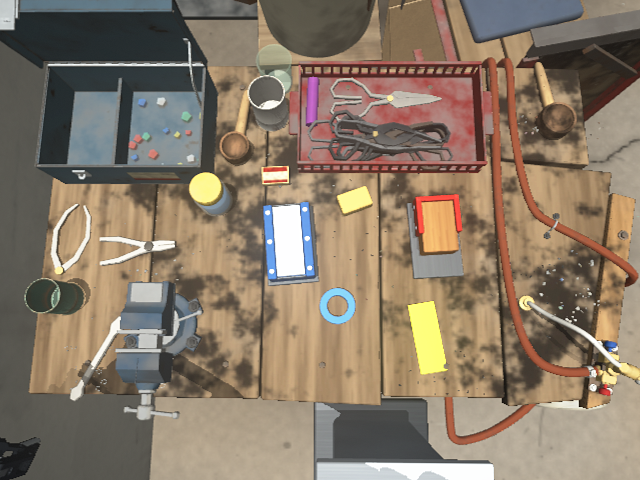

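The scene view shows the white/silver blank in the blue magazine at about (303,230) and the stand at (445,310). The jar is at (272,158), the tape roll at (300,313) and the wax block at (386,243). In the top view they are: magazine (290,242), stand (437,230), jar (208,192), tape (338,306), wax (354,200).

Candidates for the blank: the silver plate in the magazine at top (288,240), the yellow look-alike plate at top (427,338), and the red/white matchbox at top (275,175). I choose the silver one in the blue magazine.

Run:
```python
import cv2
t=cv2.imread("pics/top0.png");s=cv2.imread("pics/scene0.png")
cv2.imwrite("pics/c1.png",cv2.resize(t[190:300,250:340],None,fx=5.4,fy=5.4,interpolation=cv2.INTER_CUBIC))
cv2.imwrite("pics/c2.png",cv2.resize(t[180:290,395:475],None,fx=5.4,fy=5.4,interpolation=cv2.INTER_CUBIC))
cv2.imwrite("pics/c3.png",cv2.resize(s[180:290,250:360],None,fx=5.4,fy=5.4,interpolation=cv2.INTER_CUBIC))
cv2.imwrite("pics/c4.png",cv2.resize(s[260:380,380:490],None,fx=5,fy=5,interpolation=cv2.INTER_CUBIC))
```

```text
(no output)
```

View pics/c1.png

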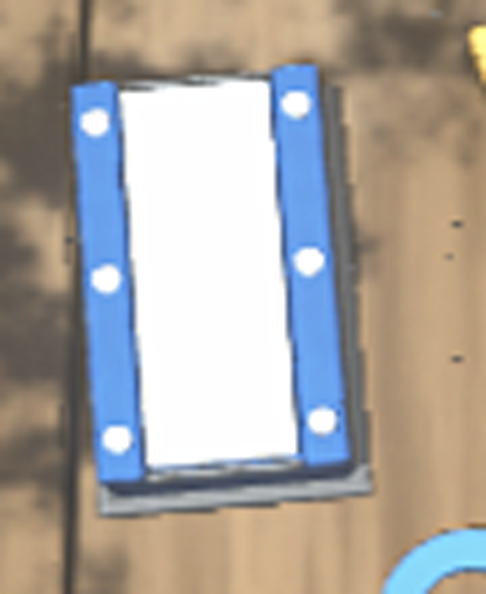

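View pics/c2.png

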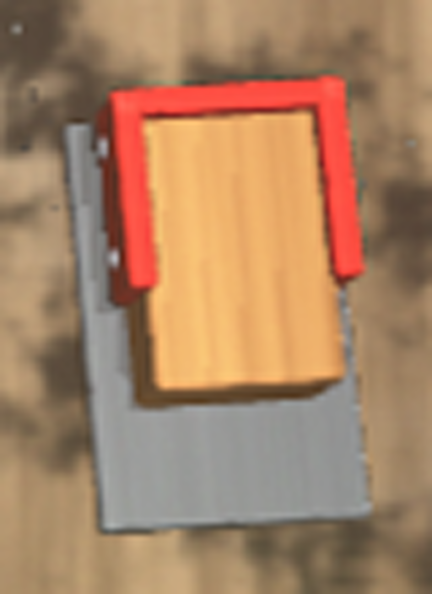

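View pics/c3.png

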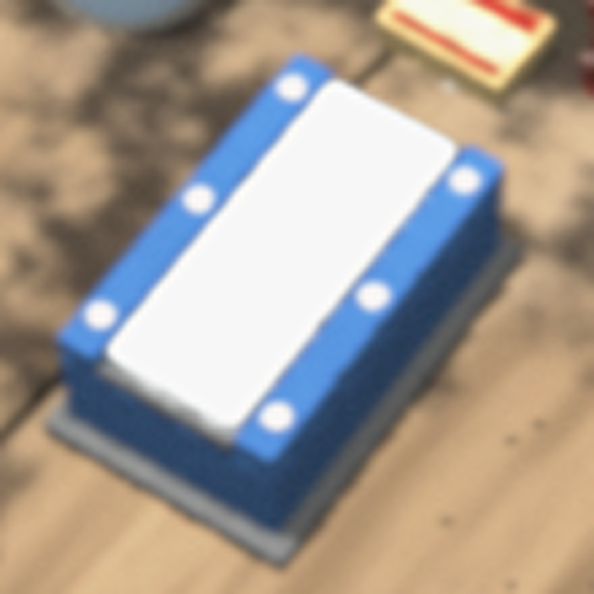

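View pics/c4.png

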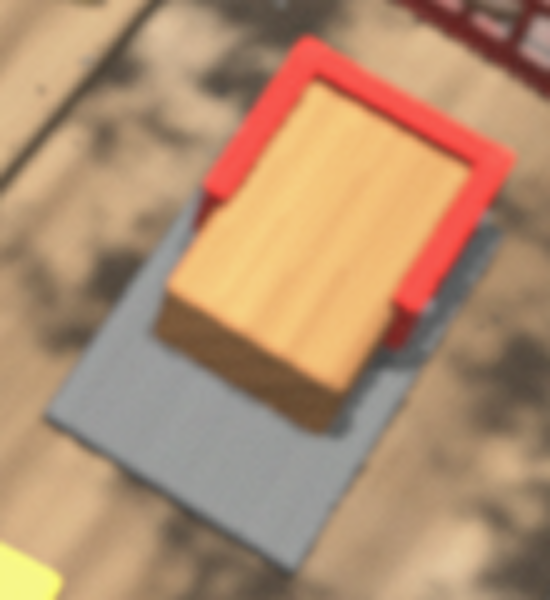

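```bash
cat > h.py <<'E'
import numpy as np
from station import observe, imaging, ctrl
from scipy.optimize import least_squares
from scipy.spatial.transform import Rotation as R
def proj(n,P):
    c=imaging.camera_info(n);T=c["camera_from_world"];f=240/np.tan(np.radians(c["fovy"]/2))
    p=np.asarray(P)@T[:3,:3].T+T[:3,3]
    return np.c_[c["cx"]+f*p[:,0]/p[:,2],c["cy"]+f*p[:,1]/p[:,2]]
def ray(n,uv,z):
    c=imaging.camera_info(n);T=c["camera_from_world"];f=240/np.tan(np.radians(c["fovy"]/2))
    d=T[:3,:3].T@np.array([(uv[0]-c["cx"])/f,(uv[1]-c["cy"])/f,1]);o=-T[:3,:3].T@T[:3,3]
    return o+d*(z-o[2])/d[2]
def fit(obs,x0=(0.5,0.1,0)):
    # obs: cam -> (s,u0,v0,[(x,y,z,cx,cy)])
    def r(p):
        o=[]
        for n,(s,u0,v0,L) in obs.items():
            L=np.array(L,float);c,si=np.cos(p[2]),np.sin(p[2])
            P=np.c_[p[0]+c*L[:,0]-si*L[:,1],p[1]+si*L[:,0]+c*L[:,1],L[:,2]]
            o.append(proj(n,P)-np.c_[(L[:,3]+.5)/s-.5+u0,(L[:,4]+.5)/s-.5+v0])
        return np.concatenate(o).ravel()
    q=least_squares(r,x0);return q.x,np.abs(q.fun).max(),np.sqrt((q.fun**2).mean())
def st():
    s=observe();r=R.from_quat(np.roll(s["eef_rot"],-1)).as_matrix()
    print(s["time"],s["ee_pos"].round(4),s["wrist_force"].round(2),s["width"].__round__(4));print(r.round(4));return s,r
E
python3 - <<'E'
from h import *
bl=[(.065,.025,.06),(.065,-.025,.06),(-.065,.025,.06),(-.065,-.025,.06)]
mg=[(.0695,.043,.059),(.0695,-.043,.059),(-.0695,.043,.059),(-.0695,-.043,.059)]
J=lambda a,b:[(*p,*q) for p,q in zip(a,b)]
B1=J(bl,[(120,90),(270,80),(147,468),(299,457)]);B2=J(bl,[(332,80),(456,150),(106,352),(232,434)])
M1=J(mg,[(72,88),(317,65),(100,482),(350,463)]);M2=J(mg,[(300,57),(503,160),(60,338),(265,460)])
def show(n,a,b,o1,o2,s2=5.4,s1=5.4):
    for k,ob in (("both",{"top":(s1,*o1,a),"scene":(s2,*o2,b)}),("top",{"top":(s1,*o1,a)}),("scene",{"scene":(s2,*o2,b)})):
        print(n,k,[np.round(x,4) for x in fit(ob)])
show("blank",B1,B2,(250,190),(250,180))
show("mag",M1,M2,(250,190),(250,180))
sd=[(.085,.04,.058),(.085,-.04,.058),(.015,.04,.058),(.015,.03,.058),(.015,-.03,.058),(.015,-.04,.058),(-.02,.033,.05),(-.02,-.033,.05),(-.063,.048,.008),(-.063,-.048,.008)]
S1=J(sd,[(112,92),(345,77),(133,290),(157,285),(338,277),(362,270),(155,390),(343,375),(103,530),(370,513)])
S2=J(sd,[(308,36),(515,157),(205,185),(228,195),(393,298),(428,305),(168,287),(345,390),(45,415),(293,573)])
show("stand",S1,S2,(395,180),(380,260),5)
# bystanders approx (world)
print("jar lid",ray("top",(206,188),.092),"tape",ray("top",(338,306),.019),"wax",ray("top",(355,199),.026),"pliers/yellow plate",ray("top",(427,338),.004))
for uv,z in (((208,190),0),((263,178),.015),((275,175),.02),((300,170),.05),((400,170),.05),((490,170),.05)): print(uv,ray("top",uv,z).round(3))
E
```

```text
blank both [array([0.5466, 0.2122, 0.091 ]), np.float64(1.293), np.float64(0.4752)]
blank top [array([0.5471, 0.2121, 0.0913]), np.float64(0.5651), np.float64(0.3547)]
blank scene [array([0.5461, 0.2123, 0.0906]), np.float64(1.0878), np.float64(0.4903)]
mag both [array([0.5471, 0.2125, 0.0921]), np.float64(1.6493), np.float64(0.8254)]
mag top [array([0.5472, 0.212 , 0.0952]), np.float64(0.6867), np.float64(0.4573)]
mag scene [array([0.5471, 0.2131, 0.0889]), np.float64(1.4552), np.float64(1.0134)]
stand both [array([ 0.5499, -0.0684,  0.0666]), np.float64(1.5293), np.float64(0.6444)]
stand top [array([ 0.5502, -0.0679,  0.0661]), np.float64(1.0967), np.float64(0.5325)]
stand scene [array([ 0.5495, -0.0687,  0.0668]), np.float64(1.4527), np.float64(0.6745)]
jar lid [0.63514923 0.35996068 0.092     ] tape [0.42963413 0.11972572 0.019     ] wax [0.63500145 0.08739309 0.026     ] pliers/yellow plate [ 0.37216829 -0.04761697  0.004     ]
(208, 190) [0.659 0.38  0.   ]
(263, 178) [0.68  0.268 0.015]
(275, 175) [0.685 0.244 0.02 ]
(300, 170) [0.685 0.193 0.05 ]
(400, 170) [0.686 0.003 0.05 ]
(490, 170) [ 0.687 -0.167  0.05 ]
```

```bash
cat >> h.py <<'E'
def plan(target,yaw=None,rows=1):
    """remaining world delta expressed in present tool axes, and tool-z turn so tool y points along yaw+90deg"""
    s,r=st();d=r.T@(np.array(target)-s["ee_pos"])
    print("tool delta",d.round(4),"norm",np.linalg.norm(d).round(4),"per row",(d/rows).round(5))
    if yaw is not None:
        # desired: z down, y at yaw+90
        y=np.array([-np.sin(yaw),np.cos(yaw),0]);
        z=np.array([0,0,-1.]);x=np.cross(y,z);D=np.c_[x,y,z]
        print("turn deg",np.degrees(R.from_matrix(r.T@D).as_rotvec()).round(2))
E
python3 - <<'E'
from h import *
plan((.547,.2122,.27),.0921)
for z in(.05,.1,.15,.2):
    a=ray("top",(150,285),z);print(z,a.round(3),proj("scene",[a]).round(0))
# after-turn plan
y=.0921;D=np.c_[np.cross([-np.sin(y),np.cos(y),0],[0,0,-1]),[-np.sin(y),np.cos(y),0],[0,0,-1]]
print(D.T@(np.array([.547,.2122,.27])-np.array([.2476,.5732,.27])))
E
```

```text
0.1 [0.2476 0.5733 0.2224] [ 0.69 -0.62  0.22] 0.0853
[[-9.180e-01  3.966e-01 -9.000e-04]
 [ 3.966e-01  9.180e-01 -1.500e-03]
 [ 2.000e-04 -1.800e-03 -1.000e+00]]
tool delta [-0.4181 -0.2128 -0.0473] norm 0.4715 per row [-0.41805 -0.21278 -0.04734]
turn deg [ -0.1   -0.04 -28.64]
0.05 [0.463 0.464 0.05 ] [[170. 187.]]
0.1 [0.459 0.445 0.1  ] [[170. 177.]]
0.15 [0.454 0.427 0.15 ] [[170. 165.]]
0.2 [0.449 0.408 0.2  ] [[169. 153.]]
[-0.26492996 -0.38700578  0.        ]
```

drive_tool(
  series=[
    [0, 0, -0.012, 0, 0, -7.2, 1],
    [0, 0, -0.012, 0, 0, -7.2, 1],
    [0, 0, -0.012, 0, 0, -7.2, 1],
    [0, 0, -0.012, 0, 0, -7.0, 1],
    [-0.033, -0.048, 0, 0, 0, 0, 1],
    [-0.033, -0.048, 0, 0, 0, 0, 1],
    [-0.033, -0.048, 0, 0, 0, 0, 1],
    [-0.033, -0.048, 0, 0, 0, 0, 1],
  ],
  newtons=50,
)

```text
time: 1.1
ee_pos: [0.3975, 0.393, 0.271]
eef_rot: [-0.0, -0.046, 0.999, -0.0]
wrist_force: [-0.2, -0.2, -0.3]
width: -0.0002
```

drive_tool(
  series=[
    [-0.033, -0.048, 0, 0, 0, 0, 1],
    [-0.033, -0.048, 0, 0, 0, 0, 1],
    [-0.033, -0.048, 0, 0, 0, 0, 1],
    [-0.033, -0.048, 0, 0, 0, 0, 1],
    [0, 0, 0, 0, 0, 0, 1],
    [0, 0, 0, 0, 0, 0, 1],
  ],
)

```text
time: 1.85
ee_pos: [0.5454, 0.2155, 0.2708]
eef_rot: [-0.001, -0.045, 0.999, 0.0]
wrist_force: [-0.5, -0.3, 0.4]
width: 0.0003
```

Run:
```python
from h import *
plan((.547,.2122,.10),.0921)
```

```text
1.85 [0.5454 0.2155 0.2708] [-0.54 -0.35  0.44] 0.0003
[[-9.959e-01 -9.050e-02 -1.400e-03]
 [-9.050e-02  9.959e-01  3.000e-04]
 [ 1.400e-03  4.000e-04 -1.000e+00]]
tool delta [-0.0016 -0.0035  0.1708] norm 0.1709 per row [-0.00156 -0.00353  0.17081]
turn deg [ 0.02 -0.08 -0.08]
```

drive_tool(
  series=[
    [-0.009, -0.0035, 0.045, 0, 0, 0, 1],
    [0, 0, 0.045, 0, 0, 0, 1],
    [0, 0, 0.045, 0, 0, 0, 1],
    [0, 0, 0.035, 0, 0, 0, 1],
    [0, 0, 0.01, 0, 0, 0, 1],
    [0, 0, 0, 0, 0, 0, 1],
    [0, 0, 0, 0, 0, 0, 1],
  ],
)

```text
time: 2.72
ee_pos: [0.5564, 0.2136, 0.0936]
eef_rot: [0.002, -0.046, 0.999, 0.0]
wrist_force: [-0.0, 0.8, 0.2]
width: 0.0001
```

Run:
```python
from h import *
import cv2
plan((.547,.2122,.079),.0921)
i=imaging.camera("scene")[:,:,::-1]
cv2.imwrite("pics/s1.png",cv2.resize(i[130:300,220:400],None,fx=3.5,fy=3.5,interpolation=cv2.INTER_CUBIC))
```

```text
2.725 [0.5564 0.2136 0.0936] [-0.01  0.77  0.22] 0.0001
[[-9.958e-01 -9.200e-02  3.300e-03]
 [-9.200e-02  9.958e-01  8.000e-04]
 [-3.400e-03  5.000e-04 -1.000e+00]]
tool delta [ 0.0095 -0.0005  0.0146] norm 0.0174 per row [ 0.0095  -0.00054  0.01457]
turn deg [ 0.03  0.19 -0.  ]
```

View pics/s1.png

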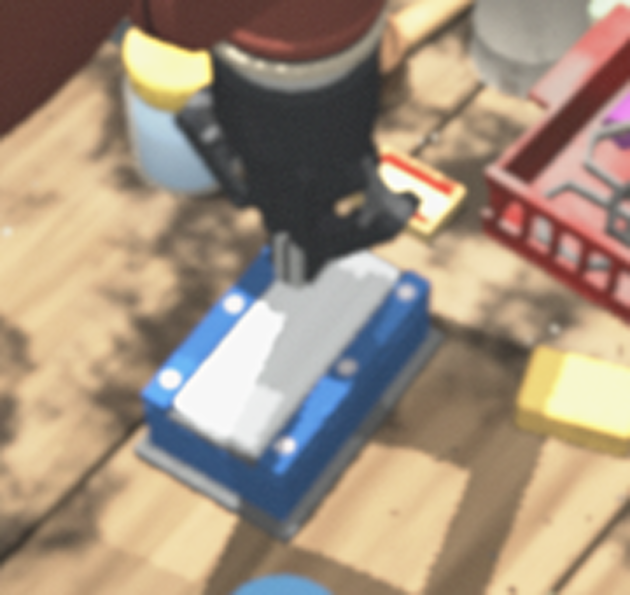

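The closed fingertips hover just above the blank (crop 290,280). Next I lower until contact.

drive_tool(
  series=[
    [0, 0, 0.006, 0, 0, 0, 1],
    [0, 0, 0.004, 0, 0, 0, 1],
    [0, 0, 0.002, 0, 0, 0, 1],
    [0, 0, 0, 0, 0, 0, 1],
  ],
)

```text
time: 3.28
ee_pos: [0.5549, 0.2126, 0.079]
eef_rot: [-0.0, -0.046, 0.999, -0.0]
wrist_force: [0.3, 0.1, -0.4]
width: 0.0002
```

drive_tool(
  series=[
    [0, 0, 0.002, 0, 0, 0, 1],
    [0, 0, 0.0, 0, 0, 0, 1],
  ],
)

```text
time: 3.52
ee_pos: [0.555, 0.2127, 0.0772]
eef_rot: [-0.0, -0.046, 0.999, -0.0]
wrist_force: [-0.8, 0.3, -0.3]
width: 0.0003
```

drive_tool(
  series=[
    [0, 0, 0.001, 0, 0, 0, 1],
    [0, 0, 0.0, 0, 0, 0, 1],
  ],
)

```text
time: 3.78
ee_pos: [0.5551, 0.2128, 0.0764]
eef_rot: [-0.0, -0.046, 0.999, 0.0]
wrist_force: [-0.9, -0.1, 0.3]
width: -0.0
```

drive_tool(
  series=[
    [0, 0, 0.001, 0, 0, 0, 1],
    [0, 0, 0.0, 0, 0, 0, 1],
  ],
)

```text
time: 4.03
ee_pos: [0.555, 0.2127, 0.0753]
eef_rot: [-0.0, -0.046, 0.999, -0.0]
wrist_force: [0.7, 0.3, -0.7]
width: 0.0001
```

Run:
```python
from h import *
import cv2
i=imaging.camera("scene")[:,:,::-1]
cv2.imwrite("pics/s2.png",cv2.resize(i[170:290,240:360],None,fx=5,fy=5,interpolation=cv2.INTER_CUBIC))
i=imaging.camera("top")[:,:,::-1]
cv2.imwrite("pics/t2.png",cv2.resize(i[170:310,230:360],None,fx=4.2,fy=4.2,interpolation=cv2.INTER_CUBIC))
```

```text
(no output)
```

View pics/s2.png

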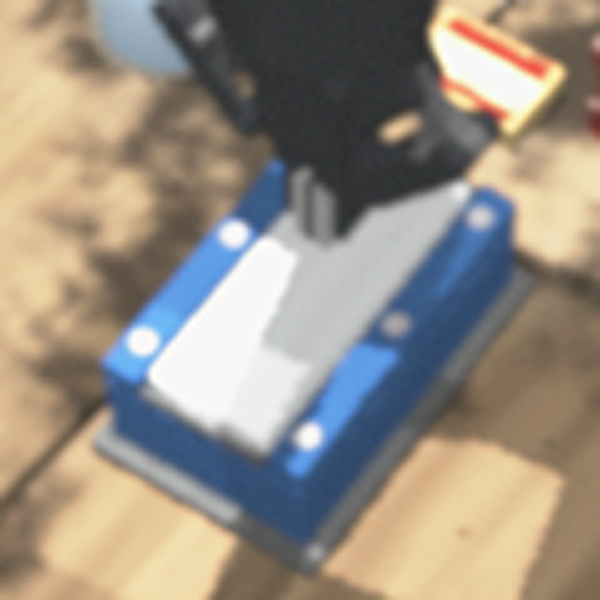

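View pics/t2.png

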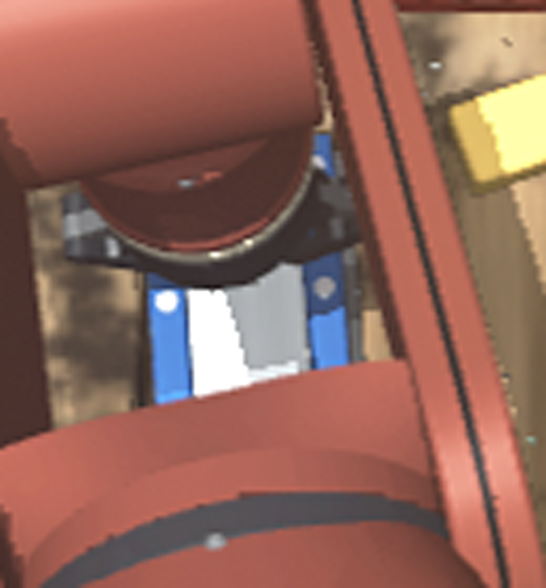

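Run:
```python
from h import *
for z in(.06,.07,.08):print(z,ray("scene",(304,218),z).round(4))
for z in (.056,.06,.065,.07,.075): print(z,proj("scene",[(.555,.2127,z)]).round(1))
s=observe();print(s["wrist_force"],s["ee_pos"])
```

```text
0.06 [0.5612 0.2207 0.06  ]
0.07 [0.5559 0.2161 0.07  ]
0.08 [0.5507 0.2116 0.08  ]
0.056 [[305.3 223.8]]
0.06 [[305.2 222.6]]
0.065 [[305.2 221. ]]
0.07 [[305.2 219.4]]
0.075 [[305.1 217.7]]
[ 0.77608629 -0.34688338  0.17197627] [0.55506472 0.21274249 0.07538545]
```

The tips still appear a few mm above the blank, and there is no contact force, so I keep lowering in small steps.

drive_tool(
  series=[
    [0, 0, 0.001, 0, 0, 0, 1],
    [0, 0, 0.0, 0, 0, 0, 1],
  ],
)

```text
time: 4.38
ee_pos: [0.555, 0.2127, 0.0743]
eef_rot: [-0.0, -0.046, 0.999, -0.0]
wrist_force: [0.3, -0.6, 0.0]
width: 0.0001
```

drive_tool(
  series=[
    [0, 0, 0.001, 0, 0, 0, 1],
    [0, 0, 0.0, 0, 0, 0, 1],
  ],
)

```text
time: 4.62
ee_pos: [0.555, 0.2127, 0.0733]
eef_rot: [-0.0, -0.046, 0.999, -0.0]
wrist_force: [-0.1, -1.1, 0.6]
width: 0.0005
```

drive_tool(
  series=[
    [0, 0, 0.001, 0, 0, 0, 1],
    [0, 0, 0.0, 0, 0, 0, 1],
  ],
)

```text
time: 4.88
ee_pos: [0.555, 0.2128, 0.0723]
eef_rot: [-0.0, -0.046, 0.999, -0.0]
wrist_force: [-0.5, 0.7, -0.1]
width: 0.0004
```

drive_tool(
  series=[
    [0, 0, 0.001, 0, 0, 0, 1],
    [0, 0, 0.0, 0, 0, 0, 1],
  ],
)

```text
time: 5.12
ee_pos: [0.555, 0.2127, 0.0713]
eef_rot: [-0.0, -0.046, 0.999, -0.0]
wrist_force: [-0.6, -0.0, -0.2]
width: -0.0001
```

drive_tool(
  series=[
    [0, 0, 0.001, 0, 0, 0, 1],
    [0, 0, 0.0, 0, 0, 0, 1],
  ],
)

```text
time: 5.38
ee_pos: [0.555, 0.2127, 0.0703]
eef_rot: [-0.0, -0.046, 0.999, -0.0]
wrist_force: [0.1, -0.1, 0.5]
width: -0.0001
```

Run:
```python
from h import *
import cv2
i=imaging.camera("scene")[:,:,::-1]
cv2.imwrite("pics/s3.png",cv2.resize(i[190:250,270:340],None,fx=8,fy=8,interpolation=cv2.INTER_CUBIC))
```

```text
(no output)
```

View pics/s3.png

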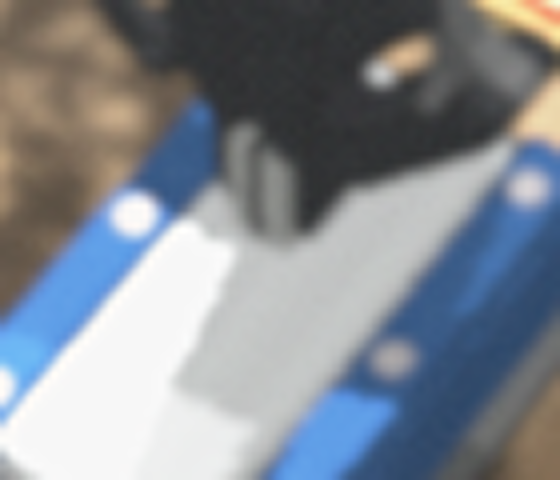

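drive_tool(
  series=[
    [0, 0, 0.001, 0, 0, 0, 1],
    [0, 0, 0.0, 0, 0, 0, 1],
  ],
)

```text
time: 5.68
ee_pos: [0.555, 0.2128, 0.0693]
eef_rot: [-0.0, -0.046, 0.999, -0.0]
wrist_force: [0.7, 1.2, -0.1]
width: -0.0003
```

drive_tool(
  series=[
    [0, 0, 0.001, 0, 0, 0, 1],
    [0, 0, 0.0, 0, 0, 0, 1],
  ],
)

```text
time: 5.92
ee_pos: [0.555, 0.2127, 0.0683]
eef_rot: [-0.0, -0.046, 0.999, -0.0]
wrist_force: [0.0, 0.4, 0.7]
width: 0.0
```

drive_tool(
  series=[
    [0, 0, 0.001, 0, 0, 0, 1],
    [0, 0, 0.0, 0, 0, 0, 1],
  ],
)

```text
time: 6.18
ee_pos: [0.555, 0.2127, 0.0673]
eef_rot: [-0.0, -0.046, 0.999, -0.0]
wrist_force: [-0.0, -0.5, 0.2]
width: -0.0
```

drive_tool(
  series=[
    [0, 0, 0.001, 0, 0, 0, 1],
    [0, 0, 0.0, 0, 0, 0, 1],
  ],
)

```text
time: 6.42
ee_pos: [0.555, 0.2127, 0.0663]
eef_rot: [-0.0, -0.046, 0.999, -0.0]
wrist_force: [0.3, -0.8, 0.2]
width: -0.0003
```

Run:
```python
from h import *
import cv2
s=observe();print(s["q"],s["joint_efforts"])
i=imaging.camera("scene")[:,:,::-1]
cv2.imwrite("pics/s4.png",cv2.resize(i[190:250,270:340],None,fx=8,fy=8,interpolation=cv2.INTER_CUBIC))
```

```text
[ 2.33389991e-01  3.08372148e-01  1.73335889e+00 -2.49528585e-06
  1.10008677e+00 -1.42876533e+00] [-6.03912325e-03 -4.90195441e+01 -3.41656280e+01 -8.62898978e-04
 -1.29914941e-02  1.87321945e-07]
```

View pics/s4.png

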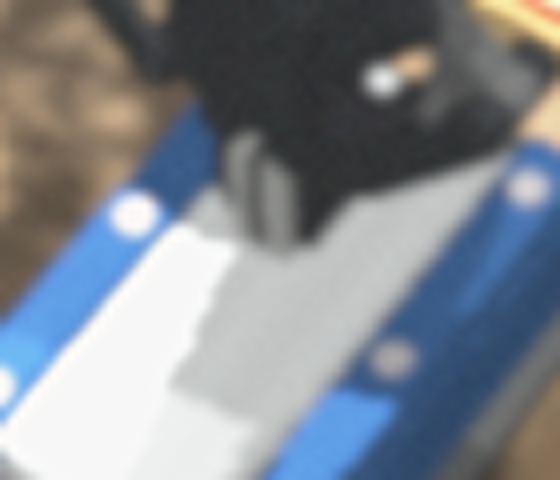

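drive_tool(
  series=[
    [0, 0, 0.001, 0, 0, 0, 1],
    [0, 0, 0.0, 0, 0, 0, 1],
  ],
)

```text
time: 6.72
ee_pos: [0.555, 0.2127, 0.0653]
eef_rot: [-0.0, -0.046, 0.999, -0.0]
wrist_force: [0.0, -0.0, 0.1]
width: 0.0004
```

drive_tool(
  series=[
    [0, 0, 0.001, 0, 0, 0, 1],
    [0, 0, 0.0, 0, 0, 0, 1],
  ],
)

```text
time: 6.98
ee_pos: [0.555, 0.2128, 0.0643]
eef_rot: [-0.0, -0.046, 0.999, -0.0]
wrist_force: [-0.5, -0.5, 0.9]
width: 0.0002
```

drive_tool(
  series=[
    [0, 0, 0.001, 0, 0, 0, 1],
    [0, 0, 0.0, 0, 0, 0, 1],
  ],
)

```text
time: 7.22
ee_pos: [0.555, 0.2127, 0.0633]
eef_rot: [-0.0, -0.046, 0.999, -0.0]
wrist_force: [0.1, -0.2, -0.2]
width: -0.0003
```

drive_tool(
  series=[
    [0, 0, 0.001, 0, 0, 0, 1],
    [0, 0, 0.0, 0, 0, 0, 1],
  ],
)

```text
time: 7.48
ee_pos: [0.555, 0.2128, 0.0623]
eef_rot: [-0.0, -0.046, 0.999, -0.0]
wrist_force: [0.0, 0.0, 0.5]
width: 0.0
```

Run:
```python
from h import *
import cv2
i=imaging.camera("scene")[:,:,::-1]
cv2.imwrite("pics/s5.png",cv2.resize(i[190:250,270:340],None,fx=8,fy=8,interpolation=cv2.INTER_CUBIC))
cv2.imwrite("pics/s5f.png",i)
```

```text
(no output)
```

View pics/s5.png

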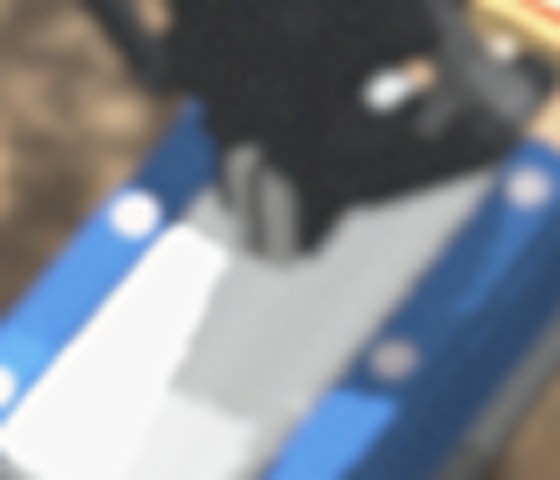

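View pics/s5f.png

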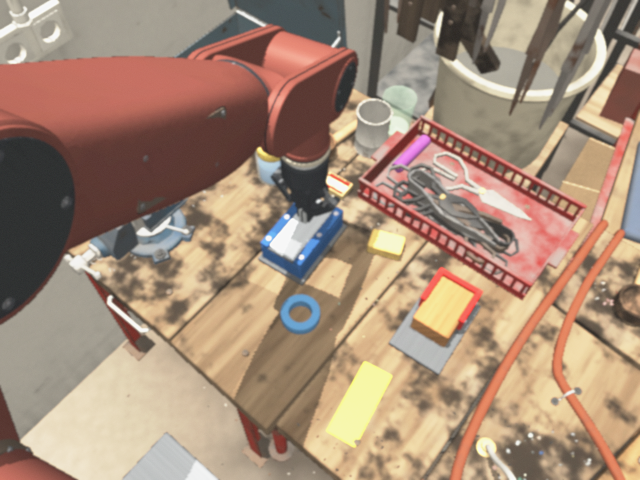

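Run:
```python
from h import *
for dx in (0,.011):
  for z in (.06,.065,.07,.075,.08): print(dx,z,((proj("scene",[(.555-dx,.2127-.09*dx,z)])[0]-[270,190]+.5)*8-.5).round(1))
```

```text
0 0.06 [285.4 263.9]
0 0.065 [285.1 251.2]
0 0.07 [284.9 238.3]
0 0.075 [284.6 225.4]
0 0.08 [284.3 212.3]
0.011 0.06 [257.2 298.2]
0.011 0.065 [256.8 285.5]
0.011 0.07 [256.4 272.7]
0.011 0.075 [256.  259.9]
0.011 0.08 [255.6 246.9]
```

drive_tool(
  series=[
    [0, 0, 0.0015, 0, 0, 0, 1],
    [0, 0, 0.0, 0, 0, 0, 1],
  ],
)

```text
time: 7.78
ee_pos: [0.5549, 0.2127, 0.0607]
eef_rot: [-0.0, -0.046, 0.999, -0.0]
wrist_force: [-0.4, 0.0, -0.7]
width: -0.0001
```

drive_tool(
  series=[
    [0, 0, 0.0015, 0, 0, 0, 1],
    [0, 0, 0.0, 0, 0, 0, 1],
  ],
)

```text
time: 8.02
ee_pos: [0.5549, 0.2127, 0.0592]
eef_rot: [-0.0, -0.046, 0.999, -0.0]
wrist_force: [0.3, -0.0, -0.1]
width: -0.0004
```

drive_tool(
  series=[
    [0, 0, 0.0015, 0, 0, 0, 1],
    [0, 0, 0.0, 0, 0, 0, 1],
  ],
)

```text
time: 8.28
ee_pos: [0.5549, 0.2127, 0.0577]
eef_rot: [-0.0, -0.046, 0.999, -0.0]
wrist_force: [-0.4, 0.4, -0.0]
width: 0.0001
```

drive_tool(
  series=[
    [0, 0, 0.0015, 0, 0, 0, 1],
    [0, 0, 0.0, 0, 0, 0, 1],
  ],
)

```text
time: 8.52
ee_pos: [0.555, 0.2127, 0.0562]
eef_rot: [-0.0, -0.046, 0.999, -0.0]
wrist_force: [0.6, -0.1, 0.8]
width: -0.0003
```

Run:
```python
from h import *
import cv2
i=imaging.camera("scene")[:,:,::-1]
cv2.imwrite("pics/s6.png",cv2.resize(i[150:250,250:350],None,fx=6,fy=6,interpolation=cv2.INTER_CUBIC))
t=imaging.camera("top")[:,:,::-1]
cv2.imwrite("pics/t6.png",t)
```

```text
(no output)
```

View pics/s6.png

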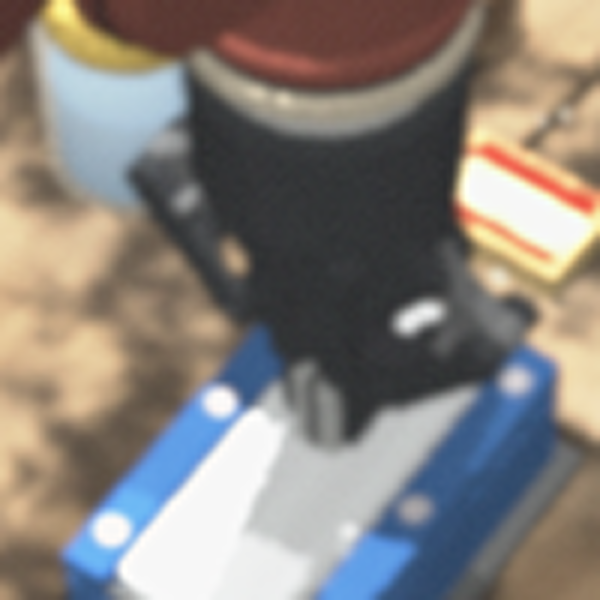

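View pics/t6.png

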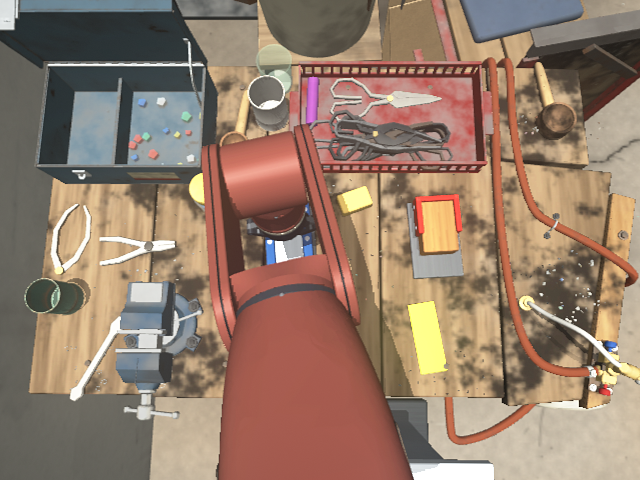

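drive_tool(
  series=[
    [0, 0, 0.0015, 0, 0, 0, 1],
    [0, 0, 0.0, 0, 0, 0, 1],
  ],
)

```text
time: 8.88
ee_pos: [0.555, 0.2127, 0.0547]
eef_rot: [-0.0, -0.046, 0.999, -0.0]
wrist_force: [-0.5, -0.5, -0.1]
width: 0.0001
```

drive_tool(
  series=[
    [0, 0, 0.0015, 0, 0, 0, 1],
    [0, 0, 0.0, 0, 0, 0, 1],
  ],
)

```text
time: 9.12
ee_pos: [0.5549, 0.2127, 0.0532]
eef_rot: [-0.0, -0.046, 0.999, -0.0]
wrist_force: [0.3, 0.1, 0.4]
width: -0.0002
```

drive_tool(
  series=[
    [0, 0, 0.0015, 0, 0, 0, 1],
    [0, 0, 0.0, 0, 0, 0, 1],
  ],
)

```text
time: 9.38
ee_pos: [0.5553, 0.2128, 0.0522]
eef_rot: [0.0, -0.046, 0.999, 0.0]
wrist_force: [-0.5, -0.2, 1.8]
width: -0.0
```

drive_tool(
  series=[
    [0, 0, 0.0015, 0, 0, 0, 1],
    [0, 0, 0.0, 0, 0, 0, 1],
  ],
)

```text
time: 9.62
ee_pos: [0.5559, 0.213, 0.0522]
eef_rot: [0.001, -0.046, 0.999, 0.0]
wrist_force: [-4.0, -0.2, 9.4]
width: 0.0003
```

Contact: Fz is 9 N at TCP reading z=0.052. So the tips are not 19 mm below the reported TCP (which would put contact at 0.079), and I will measure this again before pinching. Next I draw the blank forward a short way and check.

drive_tool(
  series=[
    [0.003, 0, 0, 0, 0, 0, 1],
    [0.004, 0, 0, 0, 0, 0, 1],
    [0.004, 0, 0, 0, 0, 0, 1],
    [0.004, 0, 0, 0, 0, 0, 1],
    [0, 0, 0, 0, 0, 0, 1],
  ],
)

```text
time: 10.25
ee_pos: [0.5418, 0.2118, 0.0522]
eef_rot: [0.002, -0.046, 0.999, 0.0]
wrist_force: [0.1, -0.3, 6.6]
width: -0.0001
```

Run:
```python
from h import *
import cv2
st()
i=imaging.camera("scene")[:,:,::-1]
cv2.imwrite("pics/s7.png",cv2.resize(i[190:290,250:350],None,fx=6,fy=6,interpolation=cv2.INTER_CUBIC))
```

```text
10.25 [0.5418 0.2118 0.0522] [ 0.07 -0.31  6.63] -0.0001
[[-9.958e-01 -9.120e-02  3.900e-03]
 [-9.120e-02  9.958e-01  8.000e-04]
 [-4.000e-03  5.000e-04 -1.000e+00]]
```

View pics/s7.png

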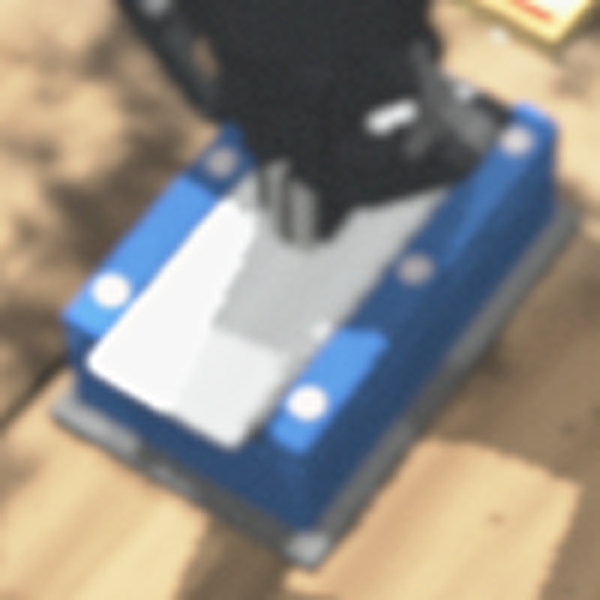

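```bash
cat >> h.py <<'E'
def magx(px,py,s,u0,v0,z=.06,n="scene"):
    p=ray(n,((px+.5)/s-.5+u0,(py+.5)/s-.5+v0),z);a=.0921
    d=p[:2]-[.5470,.2122];return np.round([d@[np.cos(a),np.sin(a)],d@[-np.sin(a),np.cos(a)]],4)
E
python3 - <<'E'
from h import *
print(magx(88,360,6,250,190),magx(241,446,6,250,190))
print("initial",magx(106,352,5.4,250,180),magx(232,434,5.4,250,180))
E
```

```text
[-0.078   0.0268] [-0.077  -0.0262]
initial [-0.0653  0.0255] [-0.0679 -0.0257]
```

The blank's front corners, at (88,360) and (241,446) in the crop, have moved forward about 12 mm and it follows the fingertip. I continue by 36 mm.

drive_tool(
  series=[
    [0.004, 0, 0, 0, 0, 0, 1],
    [0.005, 0, 0, 0, 0, 0, 1],
    [0.005, 0, 0, 0, 0, 0, 1],
    [0.005, 0, 0, 0, 0, 0, 1],
    [0.005, 0, 0, 0, 0, 0, 1],
    [0.004, 0, 0, 0, 0, 0, 1],
    [0, 0, 0, 0, 0, 0, 1],
  ],
)

```text
time: 11.18
ee_pos: [0.5139, 0.2092, 0.0521]
eef_rot: [0.002, -0.046, 0.999, 0.0]
wrist_force: [0.3, -0.0, 6.6]
width: -0.0002
```

Run:
```python
from h import *
import cv2
st()
i=imaging.camera("scene")[:,:,::-1]
cv2.imwrite("pics/s8.png",cv2.resize(i[190:290,240:340],None,fx=6,fy=6,interpolation=cv2.INTER_CUBIC))
```

```text
11.175 [0.5139 0.2092 0.0521] [ 0.29 -0.    6.57] -0.0002
[[-9.958e-01 -9.130e-02  3.900e-03]
 [-9.130e-02  9.958e-01  9.000e-04]
 [-3.900e-03  5.000e-04 -1.000e+00]]
```

View pics/s8.png

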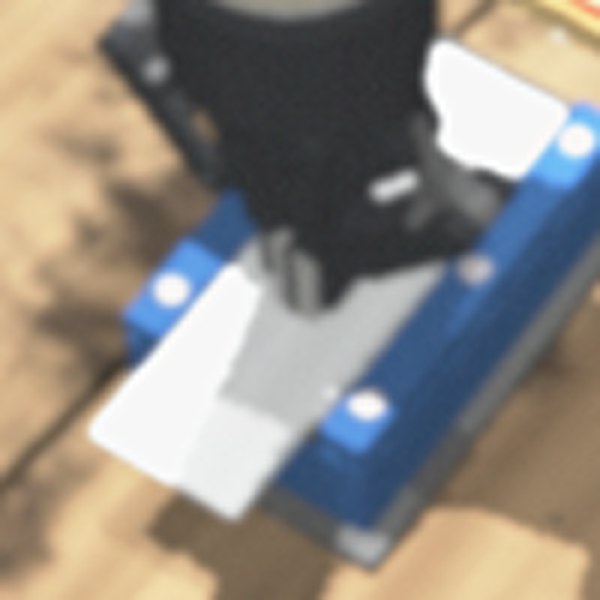

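Run:
```python
from h import *
print(magx(90,432,6,240,190),magx(237,520,6,240,190))
```

```text
[-0.1065  0.0263] [-0.1066 -0.025 ]
```

The overhang is now about 36–37 mm, so I slide 9 mm more.

drive_tool(
  series=[
    [0.003, 0, 0, 0, 0, 0, 1],
    [0.003, 0, 0, 0, 0, 0, 1],
    [0.003, 0, 0, 0, 0, 0, 1],
    [0, 0, 0, 0, 0, 0, 1],
    [0, 0, -0.004, 0, 0, 0, 1],
    [0, 0, -0.03, 0, 0, 0, 1],
    [-0.04, 0, -0.04, 0, 0, 0, 1],
    [0, 0, 0, 0, 0, 0, 1],
  ],
)

```text
time: 12.22
ee_pos: [0.5477, 0.2123, 0.1287]
eef_rot: [0.004, -0.045, 0.999, 0.001]
wrist_force: [0.0, -0.3, -0.2]
width: -0.0004
```

Run:
```python
from h import *
import cv2
st()
i=imaging.camera("scene")[:,:,::-1]
cv2.imwrite("pics/s9.png",cv2.resize(i[190:290,240:340],None,fx=6,fy=6,interpolation=cv2.INTER_CUBIC))
i=imaging.camera("top")[:,:,::-1]
cv2.imwrite("pics/t9.png",cv2.resize(i[180:320,230:360],None,fx=4.2,fy=4.2,interpolation=cv2.INTER_CUBIC))
```

```text
12.225 [0.5477 0.2123 0.1287] [ 0.   -0.28 -0.22] -0.0004
[[-0.9958 -0.0906  0.0085]
 [-0.0906  0.9959  0.0019]
 [-0.0086  0.0011 -1.    ]]
```

View pics/s9.png

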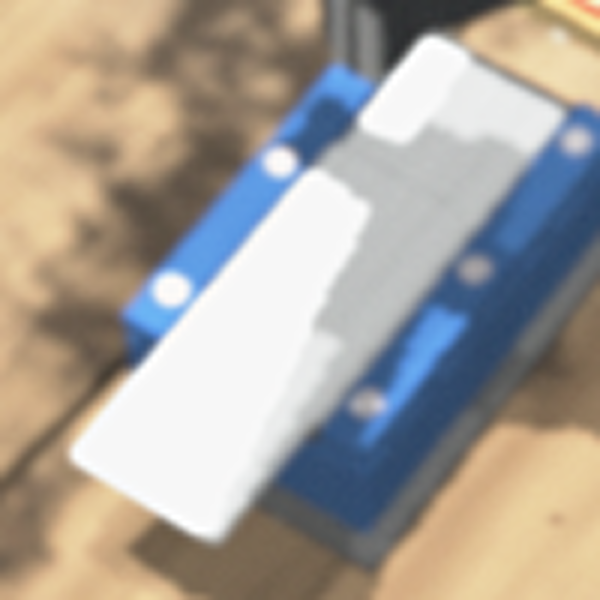

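View pics/t9.png

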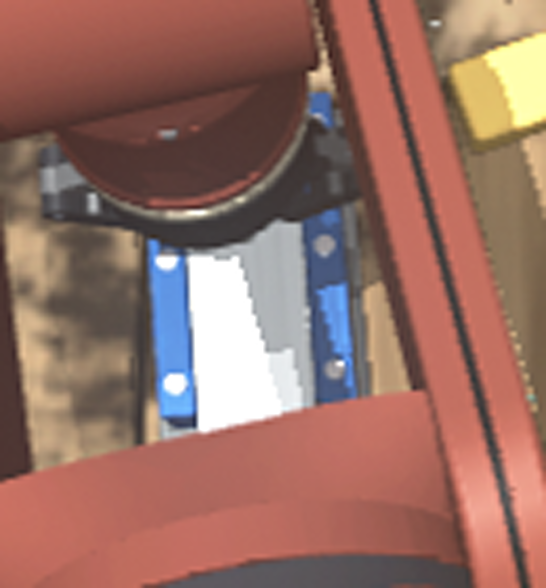

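Run:
```python
from h import *
print(magx(70,455,6,240,190),magx(215,545,6,240,190))
for dx in(0,.011):
  for z in (.11,.13,.136,.14): print(dx,z,((proj("scene",[(.5477-dx,.2123-.09*dx,z)])[0]-[240,190]+.5)*6-.5).round(1))
```

```text
[-0.1157  0.0265] [-0.1165 -0.0246]
0 0.11 [376.5 115.7]
0 0.13 [375.3  73.9]
0 0.136 [374.9  61.1]
0 0.14 [374.7  52.5]
0.011 0.11 [354.3 142.1]
0.011 0.13 [352.8 100.6]
0.011 0.136 [352.3  87.9]
0.011 0.14 [352.   79.3]
```

The blank lies flat with its front corners at (70,455) and (215,545) in the crop, an overhang of about 45–46 mm. Next I open and move above the overhanging end.

Run:
```python
from h import *
plan((.4474,.2035,.1287),.0921)
```

```text
12.325 [0.543  0.2116 0.1243] [-0.92  0.54 -0.16] -0.0002
[[-9.958e-01 -9.100e-02 -4.000e-04]
 [-9.100e-02  9.958e-01 -0.000e+00]
 [ 4.000e-04  0.000e+00 -1.000e+00]]
tool delta [ 0.096   0.0006 -0.0044] norm 0.0961 per row [ 0.09595  0.00065 -0.0044 ]
turn deg [ 0.   -0.02 -0.05]
```

drive_tool(
  series=[
    [0.032, 0.0006, 0, 0, 0, 0, 0],
    [0.032, 0, 0, 0, 0, 0, 0],
    [0.032, 0, 0, 0, 0, 0, 0],
    [0, 0, 0, 0, 0, 0, 0],
    [0, 0, 0.02, 0, 0, 0, 0],
    [0, 0, 0.02, 0, 0, 0, 0],
    [0, 0, 0, 0, 0, 0, 0],
    [0, 0, 0, 0, 0, 0, 0],
  ],
)

```text
time: 13.32
ee_pos: [0.4477, 0.2035, 0.0845]
eef_rot: [-0.0, -0.046, 0.999, -0.0]
wrist_force: [-0.1, -0.4, 0.3]
width: 0.0853
```

Run:
```python
from h import *
import cv2
plan((.4474,.2035,.031),.0921)
i=imaging.camera("scene")[:,:,::-1]
cv2.imwrite("pics/s10.png",cv2.resize(i[170:310,210:350],None,fx=4.2,fy=4.2,interpolation=cv2.INTER_CUBIC))
i=imaging.camera("top")[:,:,::-1]
cv2.imwrite("pics/t10.png",cv2.resize(i[180:340,230:380],None,fx=3.7,fy=3.7,interpolation=cv2.INTER_CUBIC))
```

```text
13.325 [0.4477 0.2035 0.0845] [-0.08 -0.37  0.31] 0.0853
[[-9.958e-01 -9.120e-02 -2.000e-04]
 [-9.120e-02  9.958e-01 -1.000e-04]
 [ 2.000e-04 -1.000e-04 -1.000e+00]]
tool delta [0.0003 0.     0.0535] norm 0.0535 per row [3.20e-04 2.00e-05 5.35e-02]
turn deg [-0.   -0.01 -0.04]
```

View pics/s10.png

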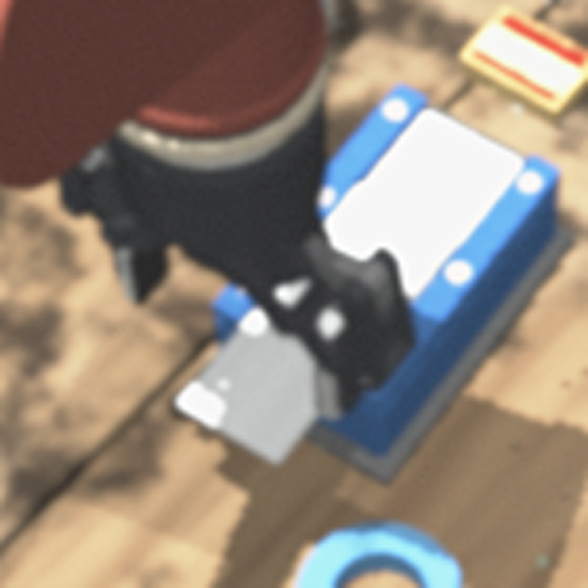

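View pics/t10.png

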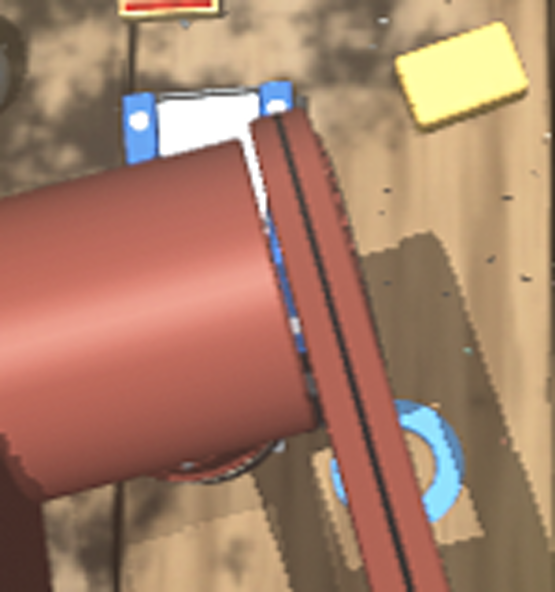

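Run:
```python
from h import *
s,r=st();p=s["ee_pos"]
for tz in (.085,.095,.105,.115):
  P=[]
  for y in(.0425,-.0425):
    for x in (.011,-.011):
      q=p+r[:,0]*x+r[:,1]*y;q[2]=tz;P.append(q)
  print(tz,((proj("scene",P)-[210,170]+.5)*4.2-.5).round(0).tolist())
```

```text
13.425 [0.4482 0.2037 0.0852] [0.19 0.78 0.45] 0.0854
[[-9.958e-01 -9.120e-02  1.200e-03]
 [-9.120e-02  9.958e-01  3.000e-04]
 [-1.200e-03  2.000e-04 -1.000e+00]]
0.085 [[144.0, 341.0], [178.0, 302.0], [319.0, 444.0], [351.0, 403.0]]
0.095 [[142.0, 327.0], [175.0, 288.0], [318.0, 431.0], [350.0, 390.0]]
0.105 [[139.0, 314.0], [173.0, 275.0], [316.0, 418.0], [349.0, 377.0]]
0.115 [[137.0, 300.0], [171.0, 261.0], [315.0, 405.0], [349.0, 364.0]]
```

Open tips appear at (133,302) and (325,415) in the crop, straddling the overhang symmetrically. The z offset agrees with the touch: tips sit about 26 mm higher than the nominal TCP reading implies. I descend accordingly.

drive_tool(
  series=[
    [0, 0, 0.02, 0, 0, 0, 0],
    [0, 0, 0.015, 0, 0, 0, 0],
    [0, 0, 0.01, 0, 0, 0, 0],
    [0, 0, 0.006, 0, 0, 0, 0],
    [0, 0, 0.0055, 0, 0, 0, 0],
    [0, 0, 0, 0, 0, 0, 0],
    [0, 0, 0, 0, 0, 0, 0],
  ],
)

```text
time: 14.3
ee_pos: [0.4478, 0.2036, 0.0282]
eef_rot: [0.0, -0.046, 0.999, 0.0]
wrist_force: [0.8, -0.1, -0.6]
width: 0.0855
```

Run:
```python
from h import *
import cv2
st()
i=imaging.camera("scene")[:,:,::-1]
cv2.imwrite("pics/s11.png",cv2.resize(i[190:310,220:340],None,fx=5,fy=5,interpolation=cv2.INTER_CUBIC))
```

```text
14.3 [0.4478 0.2036 0.0282] [ 0.82 -0.06 -0.55] 0.0855
[[-9.958e-01 -9.130e-02  6.000e-04]
 [-9.130e-02  9.958e-01  2.000e-04]
 [-6.000e-04  1.000e-04 -1.000e+00]]
```

View pics/s11.png

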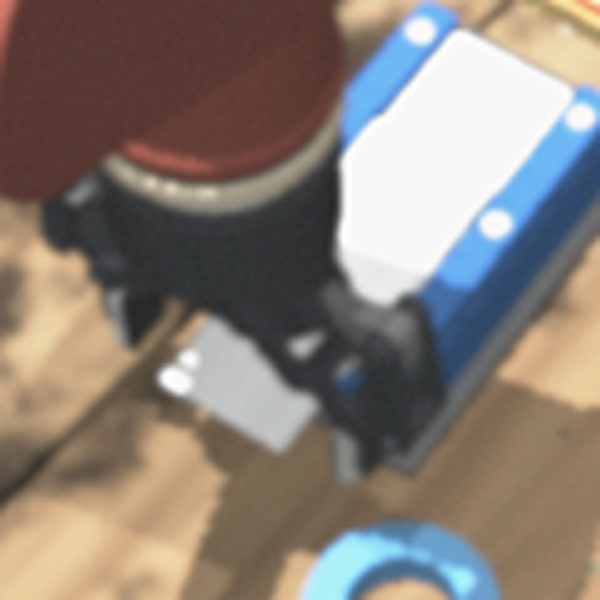

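The open fingers straddle the blank's end: pad tips at about (125,340) and (348,478), blank front corners at (160,378) and (283,452). Closing now.

drive_tool(
  series=[
    [0, 0, 0, 0, 0, 0, 0.2],
    [0, 0, 0, 0, 0, 0, 0.3],
    [0, 0, 0, 0, 0, 0, 0.36],
    [0, 0, 0, 0, 0, 0, 0.42],
    [0, 0, 0, 0, 0, 0, 0.5],
    [0, 0, 0, 0, 0, 0, 1],
    [0, 0, 0, 0, 0, 0, 1],
    [0, 0, 0, 0, 0, 0, 1],
  ],
  newtons=50,
)

```text
time: 15.35
ee_pos: [0.4475, 0.2035, 0.0279]
eef_rot: [-0.0, -0.046, 0.999, -0.0]
wrist_force: [-1.8, -0.0, 1.7]
width: 0.0486
```

Run:
```python
from h import *
import cv2
st()
i=imaging.camera("scene")[:,:,::-1]
cv2.imwrite("pics/s12.png",cv2.resize(i[190:310,220:340],None,fx=5,fy=5,interpolation=cv2.INTER_CUBIC))
```

```text
15.35 [0.4475 0.2035 0.0279] [-1.75 -0.03  1.71] 0.0486
[[-9.958e-01 -9.120e-02 -1.000e-04]
 [-9.120e-02  9.958e-01 -0.000e+00]
 [ 1.000e-04 -0.000e+00 -1.000e+00]]
```

View pics/s12.png

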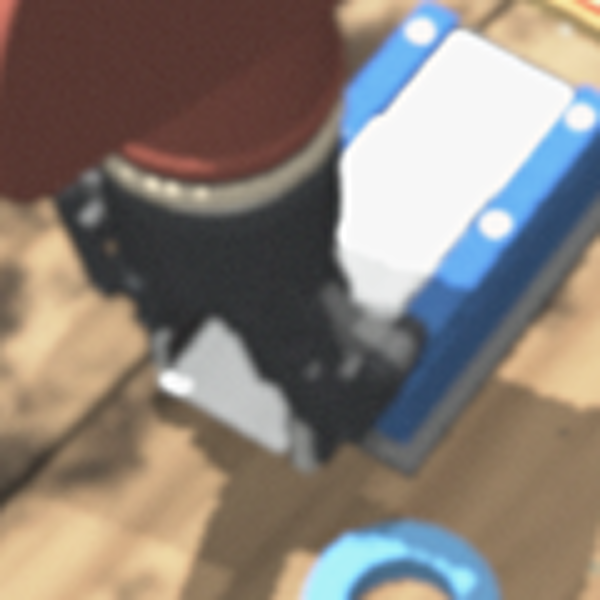

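The pads are on both sides of the blank (width 48.6 mm) and its end has not moved. Lifting gently.

drive_tool(
  series=[
    [0, 0, -0.002, 0, 0, 0, 1],
    [0, 0, -0.003, 0, 0, 0, 1],
    [0, 0, -0.005, 0, 0, 0, 1],
    [0, 0, -0.01, 0, 0, 0, 1],
    [0, 0, -0.015, 0, 0, 0, 1],
    [0, 0, -0.015, 0, 0, 0, 1],
    [0, 0, 0, 0, 0, 0, 1],
  ],
  newtons=60,
)

```text
time: 16.27
ee_pos: [0.4491, 0.204, 0.0801]
eef_rot: [0.002, -0.046, 0.999, 0.0]
wrist_force: [-0.4, -0.1, -0.9]
width: 0.0482
```

Run:
```python
from h import *
import cv2
a=.0666;c,s_=np.cos(a),np.sin(a)
print("seat pinch", .5499-.0503*c, -.0684-.0503*s_)
plan((.5499-.0503*c,-.0684-.0503*s_,.08),a)
i=imaging.camera("scene")[:,:,::-1]
cv2.imwrite("pics/s13.png",cv2.resize(i[150:310,200:360],None,fx=3.7,fy=3.7,interpolation=cv2.INTER_CUBIC))
```

```text
seat pinch 0.4997115131062676 -0.07174750404296179
16.275 [0.4491 0.204  0.0801] [-0.4  -0.15 -0.86] 0.0482
[[-9.958e-01 -9.130e-02  3.900e-03]
 [-9.130e-02  9.958e-01  1.100e-03]
 [-4.000e-03  7.000e-04 -1.000e+00]]
tool delta [-0.0253 -0.2792 -0.    ] norm 0.2803 per row [-2.5260e-02 -2.7921e-01 -1.0000e-05]
turn deg [0.04 0.23 1.42]
```

View pics/s13.png

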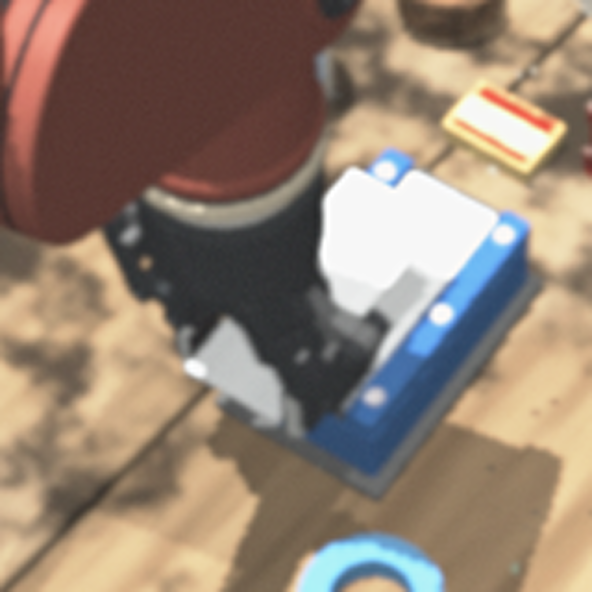

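Run:
```python
from h import *
s,r=st();p=s["ee_pos"]
ax=np.array([np.cos(.0921),np.sin(.0921),0]);ay=np.array([-ax[1],ax[0],0])
for dz in(0,-.006,-.012):
  P=[]
  for x in(-.015,.115):
    for y in(.025,-.025):
      q=p+ax*x+ay*y;q[2]=.112+(dz if x>0 else 0);P.append(q)
  print(dz,((proj("scene",P)-[200,150]+.5)*3.7-.5).round(0).tolist())
```

```text
16.325 [0.4483 0.2037 0.079 ] [-0.3  -0.55 -1.37] 0.0482
[[-9.958e-01 -9.130e-02  2.200e-03]
 [-9.130e-02  9.958e-01  6.000e-04]
 [-2.300e-03  4.000e-04 -1.000e+00]]
0 [[184.0, 367.0], [277.0, 421.0], [353.0, 170.0], [442.0, 218.0]]
-0.006 [[184.0, 367.0], [277.0, 421.0], [353.0, 177.0], [442.0, 226.0]]
-0.012 [[184.0, 367.0], [277.0, 421.0], [354.0, 185.0], [442.0, 233.0]]
```

The blank is lifted level: rear-left corner at (352,168) against (353,170) predicted for flat. The second blank is still in the magazine. Moving over to the stand.

drive_tool(
  series=[
    [0, 0, 0, 0, 0, 1.42, 1],
    [-0.003, -0.0246, 0, 0, 0, 0, 1],
    [-0.005, -0.045, 0, 0, 0, 0, 1],
    [-0.0062, -0.052, 0, 0, 0, 0, 1],
    [-0.006, -0.052, 0, 0, 0, 0, 1],
    [-0.006, -0.05, 0, 0, 0, 0, 1],
    [-0.004, -0.035, 0, 0, 0, 0, 1],
    [-0.002, -0.02, 0, 0, 0, 0, 1],
  ],
)

```text
time: 17.32
ee_pos: [0.4978, -0.0739, 0.0773]
eef_rot: [-0.001, -0.032, 0.999, 0.0]
wrist_force: [0.3, 0.3, -1.3]
width: 0.0484
```

drive_tool(
  series=[
    [0, 0, 0, 0, 0, 0, 1],
    [0, 0, 0, 0, 0, 0, 1],
    [0, 0, 0, 0, 0, 0, 1],
  ],
)

```text
time: 17.7
ee_pos: [0.4978, -0.0711, 0.0777]
eef_rot: [-0.0, -0.034, 0.999, 0.0]
wrist_force: [0.7, -0.2, -1.6]
width: 0.0483
```

Run:
```python
from h import *
import cv2
plan((.4997,-.0717,.05),.0666)
for n,b in(("scene",(190,350,350,510)),("top",(150,310,370,530))):
    i=imaging.camera(n)[:,:,::-1]
    cv2.imwrite(f"pics/{n}14.png",cv2.resize(i[b[0]:b[1],b[2]:b[3]],None,fx=3.7,fy=3.7,interpolation=cv2.INTER_CUBIC))
```

```text
17.7 [ 0.4978 -0.0711  0.0777] [ 0.67 -0.22 -1.56] 0.0483
[[-9.977e-01 -6.790e-02 -6.000e-04]
 [-6.790e-02  9.977e-01  4.000e-04]
 [ 5.000e-04  5.000e-04 -1.000e+00]]
tool delta [-0.0018 -0.0007  0.0277] norm 0.0278 per row [-0.00184 -0.00072  0.02768]
turn deg [ 0.03 -0.03  0.08]
```

View pics/scene14.png

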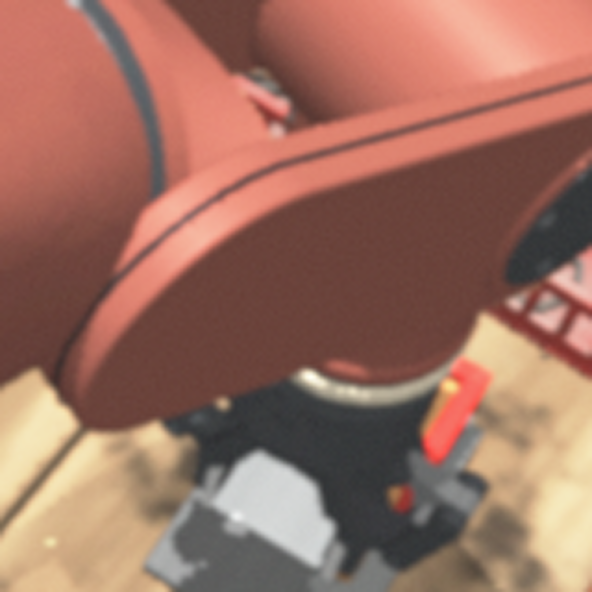

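View pics/top14.png

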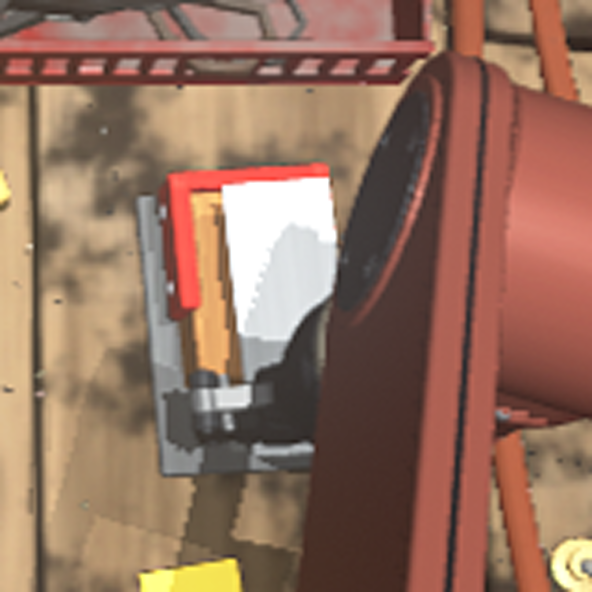

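```bash
cat >> h.py <<'E'
def stx(px,py,s,u0,v0,z,n="top"):
    p=ray(n,((px+.5)/s-.5+u0,(py+.5)/s-.5+v0),z);a=.0666
    d=p[:2]-[.5499,-.0684];return np.round([d@[np.cos(a),np.sin(a)],d@[-np.sin(a),np.cos(a)]],4)
E
python3 - <<'E'
from h import *
for q in ((223,185),(328,178),(239,335)): print(stx(*q,3.7,370,150,.1096))
E
```

```text
[0.0626 0.0262]
[ 0.063  -0.0235]
[-0.0097  0.026 ]
```

The held blank's rear edge, at (223,185)–(328,178), is at stand x≈0.063 and is centred to about 1 mm. I apply the small correction and lower.

drive_tool(
  series=[
    [-0.002, -0.001, 0.01, 0, 0, 0, 1],
    [0, 0, 0.015, 0, 0, 0, 1],
    [0, 0, 0.015, 0, 0, 0, 1],
    [0, 0, 0.008, 0, 0, 0, 1],
    [0, 0, 0.004, 0, 0, 0, 1],
    [0, 0, 0, 0, 0, 0, 1],
    [0, 0, 0, 0, 0, 0, 1],
  ],
)

```text
time: 18.68
ee_pos: [0.5007, -0.0733, 0.0264]
eef_rot: [0.0, -0.033, 0.999, -0.0]
wrist_force: [0.3, 0.1, -0.1]
width: 0.0483
```

Run:
```python
from h import *
import cv2
plan((.4997,-.0717,.0219),.0666)
for n,b in(("top",(150,310,370,530)),):
    i=imaging.camera(n)[:,:,::-1]
    cv2.imwrite(f"pics/{n}15.png",cv2.resize(i[b[0]:b[1],b[2]:b[3]],None,fx=3.7,fy=3.7,interpolation=cv2.INTER_CUBIC))
```

```text
18.675 [ 0.5007 -0.0733  0.0264] [ 0.32  0.14 -0.08] 0.0483
[[-9.978e-01 -6.650e-02  9.000e-04]
 [-6.650e-02  9.978e-01 -3.000e-04]
 [-9.000e-04 -3.000e-04 -1.000e+00]]
tool delta [0.0009 0.0017 0.0045] norm 0.0049 per row [0.00087 0.00171 0.00448]
turn deg [-0.02  0.05 -0.  ]
```

View pics/top15.png

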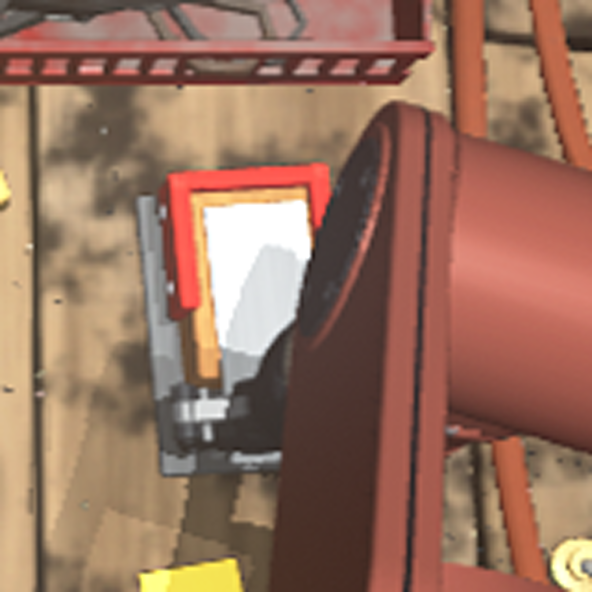

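The blank sits between the red cheeks with a gap to the back stop (rear edge at y≈203 px, stop at y≈190). Lowering the last millimetres.

drive_tool(
  series=[
    [0, 0.001, 0.0015, 0, 0, 0, 1],
    [0, 0, 0.001, 0, 0, 0, 1],
    [0, 0, 0.001, 0, 0, 0, 1],
    [0, 0, 0, 0, 0, 0, 1],
  ],
)

```text
time: 19.23
ee_pos: [0.5002, -0.0722, 0.0224]
eef_rot: [0.0, -0.033, 0.999, 0.0]
wrist_force: [0.5, 0.2, -0.6]
width: 0.0481
```

drive_tool(
  series=[
    [0, 0, 0.0007, 0, 0, 0, 1],
    [0, 0, 0, 0, 0, 0, 1],
  ],
)

```text
time: 19.48
ee_pos: [0.5002, -0.0722, 0.022]
eef_rot: [0.0, -0.033, 0.999, -0.0]
wrist_force: [-1.8, 0.8, 3.5]
width: 0.0481
```

Contact with the bed (+4 N). Releasing.

drive_tool(
  series=[
    [0, 0, 0, 0, 0, 0, 0.38],
    [0, 0, 0, 0, 0, 0, 0.3],
    [0, 0, 0, 0, 0, 0, 0.2],
    [0, 0, 0, 0, 0, 0, 0.1],
    [0, 0, 0, 0, 0, 0, 0],
    [0, 0, 0, 0, 0, 0, 0],
    [0, 0, 0, 0, 0, 0, 0],
  ],
)

```text
time: 20.35
ee_pos: [0.5001, -0.0722, 0.0217]
eef_rot: [0.0, -0.033, 0.999, -0.0]
wrist_force: [-0.1, 0.3, 0.4]
width: 0.0854
```

Run:
```python
from h import *
import cv2
st()
for n,b in(("scene",(240,390,340,490)),):
    i=imaging.camera(n)[:,:,::-1]
    cv2.imwrite(f"pics/{n}16.png",cv2.resize(i[b[0]:b[1],b[2]:b[3]],None,fx=3.7,fy=3.7,interpolation=cv2.INTER_CUBIC))
```

```text
20.35 [ 0.5001 -0.0722  0.0217] [-0.1   0.33  0.42] 0.0854
[[-0.9978 -0.0665  0.    ]
 [-0.0665  0.9978 -0.    ]
 [-0.     -0.     -1.    ]]
```

View pics/scene16.png

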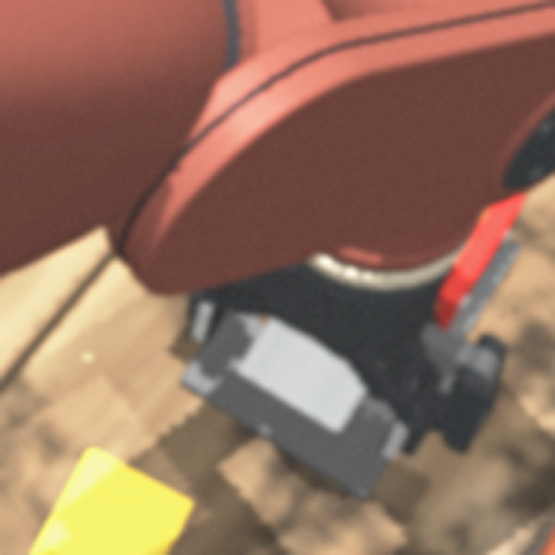

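The fingers are open and clear on both sides of the blank. I raise straight up and back away to view.

drive_tool(
  series=[
    [0, 0, -0.01, 0, 0, 0, 0],
    [0, 0, -0.03, 0, 0, 0, 0],
    [0, 0, -0.05, 0, 0, 0, 0],
    [0, 0, -0.05, 0, 0, 0, 0],
    [0, 0, -0.05, 0, 0, 0, 0],
    [0.02, 0.05, 0, 0, 0, 0, 0],
    [0.03, 0.05, 0, 0, 0, 0, 0],
    [0.03, 0.05, 0, 0, 0, 0, 0],
  ],
)

```text
time: 21.4
ee_pos: [0.4094, 0.0733, 0.2126]
eef_rot: [0.001, -0.033, 0.999, 0.0]
wrist_force: [0.3, -0.1, 0.6]
width: 0.0852
```

drive_tool(
  series=[
    [0.01, 0.06, 0, 0, 0, 0, 0],
    [0.01, 0.06, 0, 0, 0, 0, 0],
    [0, 0.06, 0, 0, 0, 0, 0],
    [0, 0.06, 0, 0, 0, 0, 0],
    [0, 0.06, 0, 0, 0, 0, 0],
    [0, 0.05, 0, 0, 0, 0, 0],
    [0, 0, 0, 0, 0, 0, 0],
    [0, 0, 0, 0, 0, 0, 0],
  ],
)

```text
time: 22.4
ee_pos: [0.3669, 0.4197, 0.2118]
eef_rot: [-0.0, -0.034, 0.999, -0.0]
wrist_force: [-0.0, 0.6, 0.2]
width: 0.0854
```

Run:
```python
from h import *
import cv2
s,r=st();print(abs(s["dq"]).max())
for n in("scene","top"):
    cv2.imwrite(f"pics/{n}17.png",imaging.camera(n)[:,:,::-1])
t=cv2.imread("pics/top17.png");s=cv2.imread("pics/scene17.png")
cv2.imwrite("pics/c5.png",cv2.resize(t[180:290,395:475],None,fx=5.4,fy=5.4,interpolation=cv2.INTER_CUBIC))
cv2.imwrite("pics/c6.png",cv2.resize(s[260:380,380:490],None,fx=5,fy=5,interpolation=cv2.INTER_CUBIC))
```

```text
22.4 [0.3669 0.4197 0.2118] [-0.02  0.55  0.18] 0.0854
[[-9.977e-01 -6.720e-02 -1.000e-04]
 [-6.720e-02  9.977e-01 -7.000e-04]
 [ 2.000e-04 -7.000e-04 -1.000e+00]]
0.022954160819691892
```

View pics/top17.png

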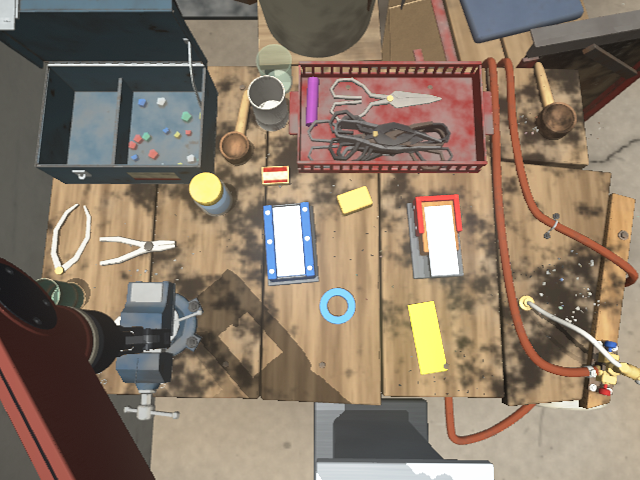

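View pics/scene17.png

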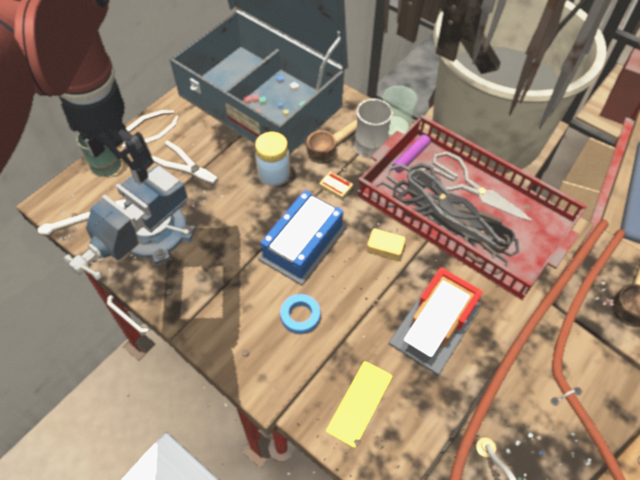

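View pics/c5.png

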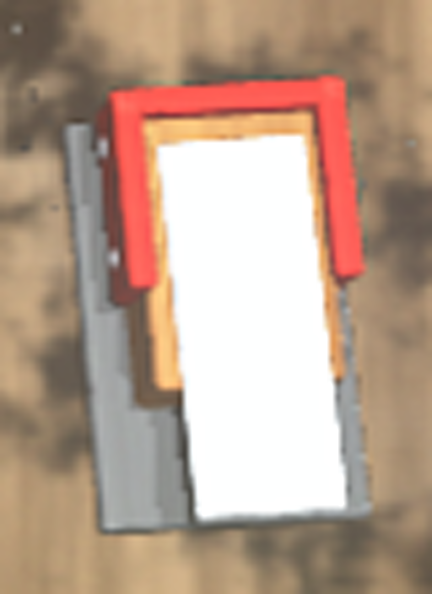

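View pics/c6.png

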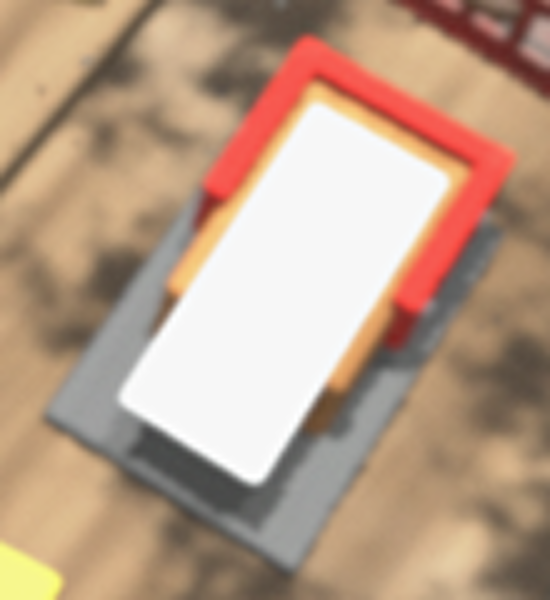

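Run:
```python
from h import *
for n,L,s,u,v in(("top",[(158,147),(303,135),(198,521),(346,510)],5.4,395,180),("scene",[(316,98),(452,178),(118,400),(262,487)],5,380,260)):
    print(n,[stx(*q,s,u,v,.054,n).tolist() for q in L])
s,_=st()
ctrl.close_job()
```

```text
top [[0.0645, 0.0252], [0.0658, -0.0251], [-0.0654, 0.0245], [-0.0646, -0.0254]]
scene [[0.0669, 0.0256], [0.0661, -0.0259], [-0.066, 0.0243], [-0.0653, -0.0274]]
22.5 [0.3673 0.419  0.212 ] [ 0.36 -0.35 -0.15] 0.0855
[[-9.979e-01 -6.550e-02  2.000e-04]
 [-6.550e-02  9.979e-01 -2.000e-04]
 [-2.000e-04 -2.000e-04 -1.000e+00]]
the job is handed in; nothing more can be done
```

I slid the top blank forward with the closed fingertips until about 45 mm overhung the front edge and it lay flat. I then pinched it by the sides of that end, lifted it level, laid it on the stand, released it and backed away. The job was handed in at 22.5 s.

**Last checks, both cameras:**
- The blank lies flat between the red cheeks, within about 1 mm of the seat point.
- Its rear end is about 8–10 mm short of the back stop.
- The blank below it still lies in the magazine; the bottom one cannot be seen in the pictures.
- The jar, tape roll, wax block and yellow look-alike appear where they were.
- The gripper is touching nothing; the wrist force reading is only noise.

**One disagreement:** the fingertips touched the blank at a TCP reading of 0.052 m, not the 0.079 m implied by tips 19 mm ahead of the TCP. The pictures showed the same offset of about 26 mm, so I set the pinch and placing heights from the touch and the pictures instead.

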